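# Refile the stroke-setting blocks and shut the case

### The job

Put the long and the medium stroke-setting blocks away in the storage case, each lying flat in the bay whose label shows it; the medium one has been misfiled in the long one's bay. Set them down without dropping them, leave the short block and everything else on the bench where it is, and leave the case's sliding door fully shut.

Things in the scene. Friction and masses are not known exactly. Their poses are not given: they have to be found in the camera images.
- block_long_center (a point): Plain bare-aluminium rectangular stroke-setting block, 140 mm long (its x axis), 34 mm wide (y), 46 mm tall (z), about 0.6 kg, with three black dots in a row on its top face. This point is its centre, 23 mm above its underside. It starts flat on the bench, on either side, with the rod guide and the gauge close beside it (27 mm or more from its long sides).
- block_medium_center (a point): Plain bare-aluminium rectangular stroke-setting block, 110 mm long (its x axis), 34 mm wide (y), 46 mm tall (z), about 0.46 kg, with two black dots in a row on its top face. This point is its centre, 23 mm above its underside. It starts flat on the floor of the wrong bay: the long block's.
- block_short_center (a point): Plain bare-aluminium rectangular stroke-setting block, 80 mm long (its x axis), 34 mm wide (y), 46 mm tall (z), about 0.34 kg, with one black dot in a row on its top face. This point is its centre, 23 mm above its underside. It is already in its own bay and stays there.
- bay_long (a point): Floor centre of the long block's bay (6 mm above the bench); x along the bay, y across, as the case's axes. A trough open at the top, 152 mm long, 46 mm wide, between ribs that rise 14 mm above its floor. The three bays look alike, 82 mm apart, in varying order; the white label (74 x 34 mm) on the ledge 106 mm along its +x shows a long dark bar with three white dots.
- bay_medium (a point): Floor centre of the medium block's bay (6 mm above the bench); x along the bay, y across, as the case's axes. A trough open at the top, 152 mm long, 46 mm wide, between ribs that rise 14 mm above its floor. The three bays look alike, 82 mm apart, in varying order; the white label (74 x 34 mm) on the ledge 106 mm along its +x shows a medium-length dark bar with two white dots.
- bay_short (a point): Floor centre of the short block's bay (6 mm above the bench); x along the bay, y across, as the case's axes. A trough open at the top, 152 mm long, 46 mm wide, between ribs that rise 14 mm above its floor. The three bays look alike, 82 mm apart, in varying order; the white label (74 x 34 mm) on the ledge 106 mm along its +x shows a short dark bar with one white dot.
- case: Grey storage case, fixed. Origin at bench level under the middle bay's centre; y along it (the way the door opens), x across, away from the robot. 173 mm (x) by 586 mm (y -148 to 438), walls and rails 69 mm high. Bays at y = -82, 0, +82; end walls' inner faces 60 mm beyond the outer bays' centres. Beyond y = 145 a closed compartment, where the open door parks. Label ledge 50 mm high along the +x side.
- door (a joint): Horizontal clear acrylic sliding door (162 x 290 x 5 mm, top face 63 mm above the bench); covers all three bays when shut: 0 m is fully shut, it opens along the case's +y to its stop at 0.285 m. It slides with about 1.5 N of friction and stays where it is left. It starts shut or somewhat ajar.
- door_handle (a point): Upright aluminium fin in the middle of the door: 90 mm along x, 14 mm thick along y, from the door's top face (63 mm) to 105 mm above the bench. This point is in its middle, 87 mm above the bench; it can be pinched across its thickness from above or pushed, and moves with the door.
- regulator: Bright zinc pressure regulator body, 50 mm square with a bonnet, 88 mm tall, 62 mm across its brass ports (y). Origin: centre of its underside. To be left alone.
- rod_guide: White nylon rod guide, flange 64 mm across, 45 mm tall. Origin: centre of its underside. To be left alone.
- gauge: Black round gauge lying face up, 64 mm across, 27 mm tall, with a brass stem 20 mm out along -x. Origin: centre of its underside. To be left alone.
- washer0: Copper crush washer, 40 mm across, 4 mm thick, flat on the bench. To be left alone.
- washer1: Copper crush washer, 40 mm across, 4 mm thick, flat on the bench. To be left alone.
Things that resemble listed ones, but are neither listed nor needed, are in the scene too. What is shaped like the part that bears block_long_center but brown or yellow is not meant.

How it is judged:
On the way, in this order (a step that is already met when the one before it is completed fails the run):
1. the medium block has left the long block's bay (horizontal distance between block_medium_center and bay_long above 0.06 m), for 0.1 s.
2. the long and the medium block both lie in their own bays (x of block_long_center in the frame of bay_long between -0.012 and 0.012 m and y of block_long_center in the frame of bay_long between -0.011 and 0.011 m and z of block_long_center in the frame of bay_long between 0.017 and 0.029 m and angle between each of block_long_center, block_medium_center's own z axis and vertical below 0.08 rad and x of block_medium_center in the frame of bay_medium between -0.027 and 0.027 m and y of block_medium_center in the frame of bay_medium between -0.011 and 0.011 m and z of block_medium_center in the frame of bay_medium between 0.017 and 0.029 m), for 0.2 s.
At the end, for the whole second after the job is handed in: The long, medium and short blocks each lie flat (within 0.08 rad) on the floor of their own bay (height within 6 mm, within 11 mm of the bay's centre line, wholly inside its length), at rest, and the door is shut to within 10 mm (all of step 2 and x of block_short_center in the frame of bay_short between -0.042 and 0.042 m and y of block_short_center in the frame of bay_short between -0.011 and 0.011 m and z of block_short_center in the frame of bay_short between 0.017 and 0.029 m and angle between block_short_center's own z axis and vertical below 0.08 rad and value of joint door below 0.01 m and linear speed of each of block_short, block_medium, block_long below 0.02 m/s); the robot touches nothing.
It fails at once if something else on the bench (regulator, rod guide, gauge, washers) is shifted by more than 20 mm (distance of any of regulator, rod_guide, gauge, washer0, washer1 from where it was at the start of the episode above 0.02 m).
It fails at once if the short block, already home, is shifted by more than 20 mm (distance of block_short_center from where it was at the start of the episode above 0.02 m).
It fails at once if a block is dropped (moves faster than 0.7 m/s with no finger on it) ((linear speed of block_medium above 0.7 m/s and contact force between the fingers and block_medium below 0.1 N) or (linear speed of block_long above 0.7 m/s and contact force between the fingers and block_long below 0.1 N)).
It also fails if it takes over 72 s, if anything falls off the work surface, if the arm or the gripper's body presses on something with over 40 N, if the wrist force passes 120 N, or if a joint passes its speed limit or range.

### The arm

A 6-joint arm with a two-finger parallel gripper is mounted at the origin on the work surface. World frame = base frame: x ahead of the robot, y to its left, z up, the work surface at z = 0. Lengths are in m, angles in rad, forces in N, time in s.
With the tool pointing down it reaches from about 0.425 to 0.925 m from the base axis. Payload 12.5 kg.
Tool frame: the origin (TCP) lies at the very end of the fingers, on their centre line; the grasp point (between the pads) lies 19 mm behind it; z points along the fingers, y is the direction in which the jaws open and shut (so a half turn about z gives the same grasp; the last joint's range is limited). The gripper opens to 85 mm and grips with 20 to 120 N. Pads are 22 mm wide; open, the fingers measure 114 mm over their backs; the gripper's body (76 mm by 85 mm) begins 54 mm behind the grasp point. The pads swing forward as they close: fully open they stand 13 mm farther back than shut.
Start: joints at [-1.333, 0.491, 1.559, -0, 1.092, -0.106], TCP at [0.211, -0.588, 0.231] pointing down, gripper open.
Joint ranges: [-3.1, 3.1], [-0.84, 2.19], [0.05, 2.79], [-1.13, 4.28], [0.06, 2.93], [-2.69, 2.69]. Speed limits (rad/s): [2.22, 2.22, 2.79, 3.14, 3.14, 3.14].

### API

Orientations are given as a unit quaternion [x, y, z, w].
In Python, from workcell import bot gives the robot as it stands. Calls block until the motion is done:
- bot.reach(position, orientation): joint-space move of the TCP to a pose.
- bot.move_l(position, frame=None, vel=0.15, stop_force=None): straight line of the TCP; frame=None keeps the orientation; vel is the mean speed in m/s. With stop_force (N) it stops when the force on the tool has changed by that much, and returns True; else False.
- bot.set_joints(angles): joint-space move.
- bot.command_gripper(opening, grip_force=None): opening from 0.0 (shut) to 1.0 (fully open); grip_force is the grip in N (None keeps the last); returns when the fingers have stopped.
- bot.sleep(seconds).
- bot.solve_ik(position, orientation): joint angles nearest the present ones, or None.
- bot.capture(name): name is "scene" or "side" or "wrist"; returns the picture (384x512x3 uint8, red, green, blue); there is no depth.
- bot.camera_info(name): a dict with "vertical_fov" (degrees; the focal length in pixels is half the picture's height over the tangent of half this angle, whatever the lens; pixels are square), "cx", "cy" (the principal point, pixels), "R" (3x3) and "t" (3): a world point X has camera coordinates R X + t; the wrist camera has in their place "mount" (4x4, takes a point from camera to tool coordinates, whose origin is the TCP and whose axes are the flange's). Camera axes: x right, y down, z forward; pixel columns grow to the right and rows downward; lengths in m; the calibration is good to about 2 mm. A picture is of the moment at which its call begins: read the wrist's pose just before it. camera_info takes no time and is no camera call.
A pose or a line that the arm cannot do raises bot.Unreachable and nothing moves.
- bot.job_done(): hands the job in, once; it reports no verdict.
Readings, each from a call of its own:
- bot.current_clock(): time.
- bot.current_q(): joint angles.
- bot.current_qd(): joint speeds.
- bot.current_joint_torque(): joint torques, N m.
- bot.current_eef_pos(): TCP position.
- bot.current_tcp_rot(): TCP orientation.
- bot.current_contact_force(): force on the tool from outside, world axes, zero at the start.
- bot.current_ft_torque(): the same for the moment, N m.
- bot.current_gripper_width(): opening from 0.0 (shut) to 1.0 (fully open).
Only numpy, scipy, OpenCV 4.12 (cv2) and the standard library are available. Lean on these libraries where they do the work, as an engineer would, in place of code of your own. Each camera call takes 0.05 s, during which the arm holds its last target.

## Working session

There is one attempt and no reset: what is moved stays moved. The work goes in short steps, each a Python script; the robot and the scene stay as the last script left them, time stands still between calls to the robot, and variables do not carry over. Pictures are saved under pics/ and viewed, and the job is handed in when it is done.

```bash
ls; mkdir -p pics; python3 - <<'E'
from workcell import bot
import cv2
for n in ["scene","side","wrist"]:
    im=bot.capture(n); cv2.imwrite(f"pics/a_{n}.png",im[:,:,::-1])
    print(n,bot.camera_info(n))
print(bot.current_clock(),bot.current_tcp_rot(),bot.current_eef_pos())
E
```

```text
pics
scene {'vertical_fov': 44.68263960105892, 'cx': 267.0614597505042, 'cy': 195.38991913296354, 'R': array([[-0.814298  ,  0.58021945,  0.01625284],
       [ 0.42430419,  0.6141219 , -0.66544741],
       [-0.39608675, -0.53497635, -0.74626778]]), 't': array([ 0.32739957, -0.17890363,  1.46232424])}
side {'vertical_fov': 49.46781095658203, 'cx': 249.65227819551183, 'cy': 192.04642159267308, 'R': array([[-0.97387875, -0.22632823, -0.01832255],
       [-0.13280274,  0.63317455, -0.76253093],
       [ 0.18418364, -0.74017938, -0.64669225]]), 't': array([0.45434817, 0.06379171, 1.21170127])}
wrist {'vertical_fov': 68.96893448618418, 'cx': 253.898000660387, 'cy': 188.75521826492488, 'mount': array([[-2.12582062e-04, -9.48128152e-01, -3.17888286e-01,
         8.18344469e-02],
       [ 9.99999516e-01,  1.03743560e-04, -9.78155420e-04,
         8.72580837e-04],
       [ 9.60395553e-04, -3.17888340e-01,  9.48127671e-01,
        -1.42767791e-01],
       [ 0.00000000e+00,  0.00000000e+00,  0.00000000e+00,
         1.00000000e+00]])}
0.15 [ 9.85257937e-01  1.71074966e-01 -2.22867046e-05 -3.90331786e-04] [ 0.21067466 -0.58826084  0.23086929]
```

View pics/a_scene.png

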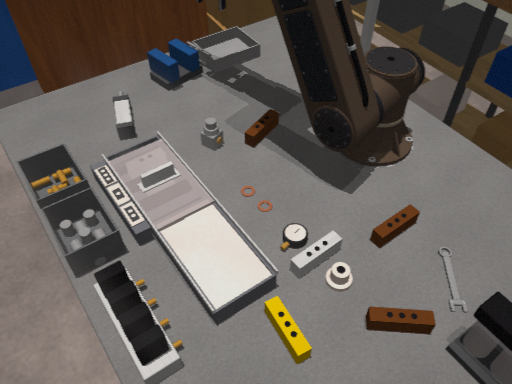

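View pics/a_side.png

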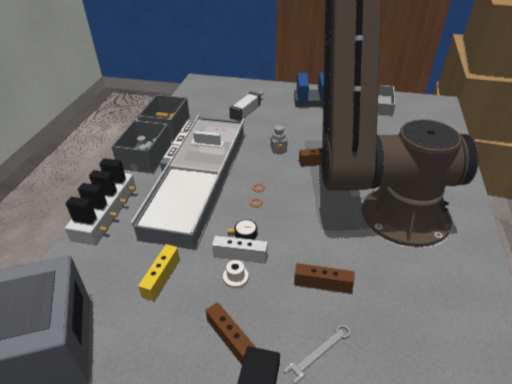

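View pics/a_wrist.png

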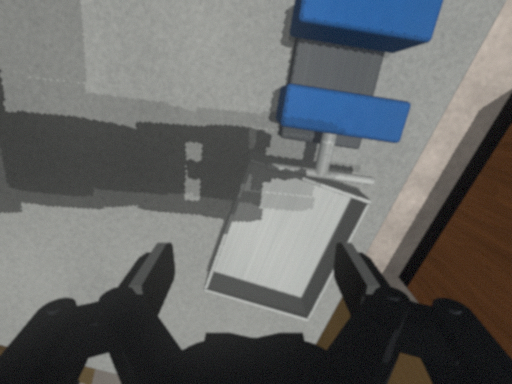

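```bash
cat > h.py <<'E'
import numpy as np, cv2
from scipy.spatial.transform import Rotation as Rot
from workcell import bot
def K(n):
    c=bot.camera_info(n); f=192/np.tan(np.radians(c["vertical_fov"]/2)); return f,c["cx"],c["cy"],c
def ext(n,pose=None):
    f,cx,cy,c=K(n)
    if n!="wrist": return f,cx,cy,c["R"],c["t"]
    p,q=pose
    T=np.eye(4);T[:3,:3]=Rot.from_quat(q).as_matrix();T[:3,3]=p
    M=np.linalg.inv(T@c["mount"]); return f,cx,cy,M[:3,:3],M[:3,3]
def proj(X,n,pose=None):
    f,cx,cy,R,t=ext(n,pose); p=np.atleast_2d(X)@R.T+t
    return np.c_[f*p[:,0]/p[:,2]+cx, f*p[:,1]/p[:,2]+cy]
def ray(uv,z,n,pose=None):
    f,cx,cy,R,t=ext(n,pose); uv=np.atleast_2d(uv).astype(float)
    d=np.c_[(uv[:,0]-cx)/f,(uv[:,1]-cy)/f,np.ones(len(uv))]@R
    C=-R.T@t; s=(z-C[2])/d[:,2]; return C+s[:,None]*d
def zoom(src,x0,y0,x1,y1,k,out):
    im=cv2.imread(src)[y0:y1,x0:x1]
    cv2.imwrite(out,cv2.resize(im,None,fx=k,fy=k,interpolation=cv2.INTER_CUBIC))
E
python3 - <<'E'
from h import *
zoom("pics/a_scene.png",85,125,285,325,3,"pics/b_scene.png")
zoom("pics/a_side.png",130,90,330,300,2.8,"pics/b_side.png")
E
```

```text
(no output)
```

View pics/b_scene.png

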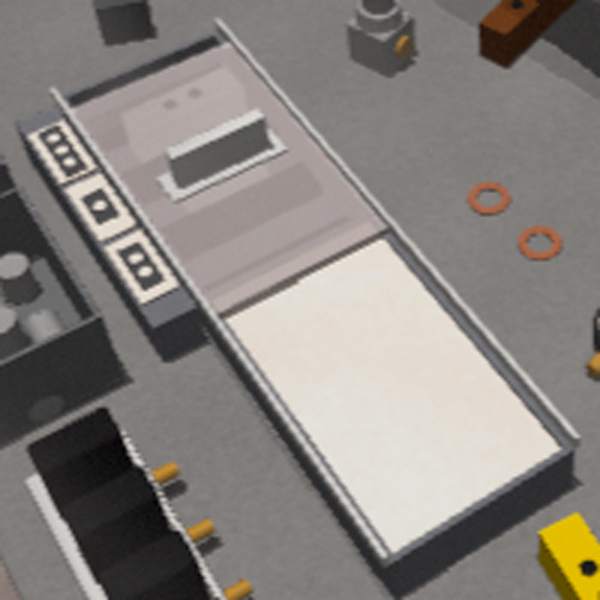

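View pics/b_side.png

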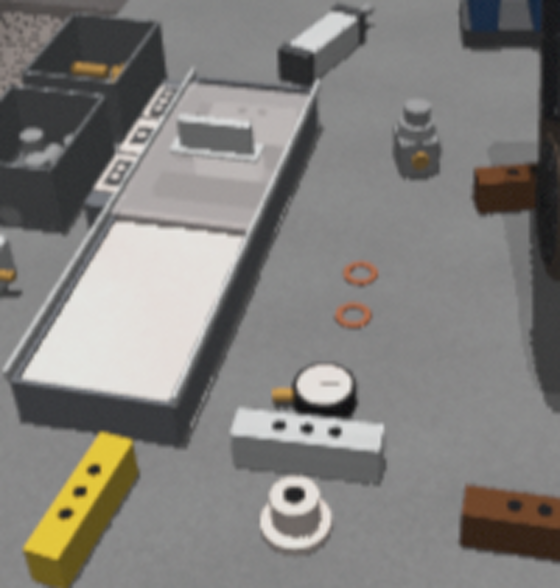

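```bash
python3 - <<'E'
from h import *
from scipy.optimize import least_squares
z=lambda l:np.array(l)/3+[85,125]
c=z([(217,22),(55,92),(578,440),(390,560)])
W=ray(c,.069,"scene"); print(W.round(4))
loc=np.array([(-.0865,-.148),(.0865,-.148),(-.0865,.438),(.0865,.438)])
def f(p):
    a=p[2];R=np.array([[np.cos(a),-np.sin(a)],[np.sin(a),np.cos(a)]]);return (loc@R.T+p[:2]-W[:,:2]).ravel()
s=least_squares(f,[.6,-.3,0]); print(s.x,s.fun.reshape(-1,2).round(4))
a=s.x[2];R=np.array([[np.cos(a),-np.sin(a)],[np.sin(a),np.cos(a)]])
toc=lambda P:(P[:,:2]-s.x[:2])@R
print("fin top",toc(ray(z([(168,150),(265,112)]),.105,"scene")).round(4))
print("door edge -y?",toc(ray(z([(70,100),(225,40)]),.063,"scene")).round(4))
print("seam",toc(ray(z([(220,310),(385,232)]),.063,"scene")).round(4))
print("labels",toc(ray(z([(60,150),(100,207),(142,268)]),.051,"scene")).round(4))
g=lambda l:np.array(l)/2.8+[130,90]
print("dots long", ray(g([(280,426),(307,429),(335,432)]),.046,"side").round(4))
print("dots med", toc(ray(z([(170,105),(194,93)]),.052,"scene")).round(4))
print("guide", ray(g([(295,493)]),.045,"side"), "gauge",ray(g([(325,382)]),.027,"side"))
E
```

```text
[[ 0.5653 -0.3234  0.069 ]
 [ 0.7322 -0.3186  0.069 ]
 [ 0.5589  0.2593  0.069 ]
 [ 0.7254  0.2631  0.069 ]]
[ 0.64724809 -0.17486241  0.01242309] [[-0.0027 -0.0006]
 [ 0.0034 -0.0032]
 [-0.0036  0.0027]
 [ 0.0029  0.001 ]]
fin top [[ 0.0419  0.0185]
 [-0.0476  0.0251]]
door edge -y? [[ 0.0749 -0.1336]
 [-0.0803 -0.1262]]
seam [[ 0.0762  0.1653]
 [-0.0765  0.1714]]
labels [[ 0.1059 -0.0911]
 [ 0.1056 -0.006 ]
 [ 0.1058  0.0782]]
dots long [[0.4585 0.2553 0.046 ]
 [0.4332 0.2537 0.046 ]
 [0.4071 0.2519 0.046 ]]
dots med [[-0.0006 -0.0862]
 [-0.0261 -0.088 ]]
guide [[0.42526817 0.32819529 0.045     ]] gauge [[0.43602519 0.1726269  0.027     ]]
```

```bash
cat >> h.py <<'E'
def Q(th): return [np.cos(th/2),np.sin(th/2),0,0]
def shot(n,out):
    pose=(bot.current_eef_pos(),bot.current_tcp_rot()); im=bot.capture(n)
    cv2.imwrite(out,im[:,:,::-1]); np.savez(out[:-4],p=pose[0],q=pose[1]); return pose
def pose(out): d=np.load(out[:-4]+".npz"); return d["p"],d["q"]
E
python3 - <<'E'
from h import *
t=bot.current_clock()
bot.reach([.65,-.15,.30],Q(0)); print(bot.current_clock()-t,bot.current_q())
shot("wrist","pics/c.png"); zoom("pics/c.png",0,0,512,384,1.5,"pics/c2.png")
E
```

```text
2.2333000000000003 [-3.26985520e-01  5.00087551e-01  1.35475424e+00 -1.25690572e-04
  1.28691209e+00  1.24473801e+00]
```

View pics/c2.png

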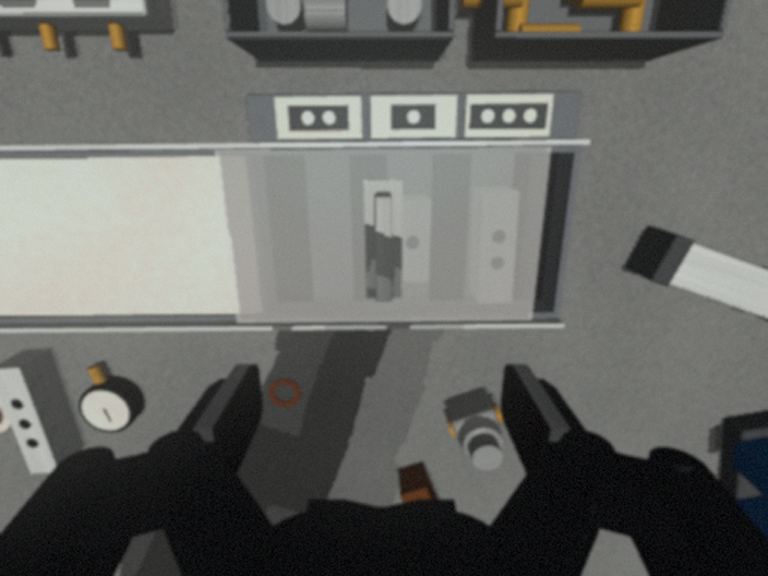

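```bash
python3 - <<'E'
from h import *
P=pose("pics/c.png")
zoom("pics/c.png",160,55,400,155,3.3,"pics/c3.png")
zoom("pics/c.png",220,90,400,225,4,"pics/c4.png")
w=lambda l,z:ray(np.array(l)/1.5,z,"wrist",P)
print(w([(319,117),(414,116),(509,115)],.051).round(4))
print(w([(588,142),(563,326)],.069).round(4))
print(w([(0,149),(0,322)],.069).round(4))
E
```

```text
[[ 0.7529 -0.0976  0.051 ]
 [ 0.7536 -0.1802  0.051 ]
 [ 0.7543 -0.2627  0.051 ]]
[[ 0.732  -0.3263  0.069 ]
 [ 0.5623 -0.3284  0.069 ]]
[[0.7269 0.1721 0.069 ]
 [0.5669 0.2186 0.069 ]]
```

View pics/c3.png

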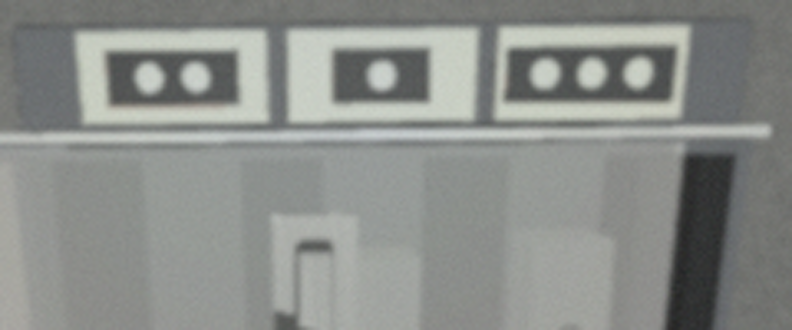

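View pics/c4.png

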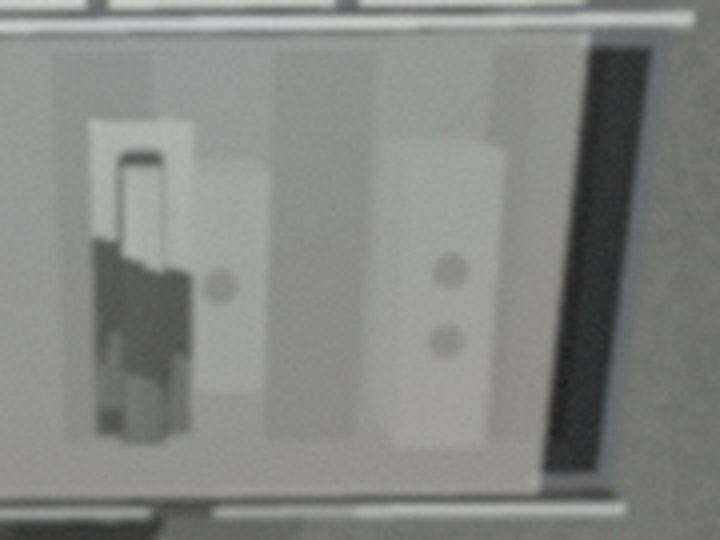

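```bash
python3 - <<'E'
from h import *
P=pose("pics/c.png")
z4=lambda l,z:ray(np.array(l)/4+[220,90],z,"wrist",P)
o=np.array([.647,-.180]);a=.010
R=np.array([[np.cos(a),-np.sin(a)],[np.sin(a),np.cos(a)]])
toc=lambda X:(X[:,:2]-o)@R
print("fin",toc(z4([(119,163),(163,163),(122,440),(167,440)],.105)).round(4))
print("base",toc(z4([(90,120),(193,120),(97,437),(190,435)],.063)).round(4))
print("dooredge",toc(z4([(588,40),(540,490)],.063)).round(4))
print("wall",toc(z4([(652,50),(598,472)],.069)).round(4))
print("dots med",toc(z4([(450,270),(446,341)],.052)).round(4))
print("dot short",toc(z4([(221,287)],.052)).round(4))
E
```

```text
fin [[ 0.0448  0.0331]
 [ 0.0446  0.02  ]
 [-0.0435  0.0336]
 [-0.0436  0.019 ]]
base [[ 0.0539  0.0432]
 [ 0.0535  0.0091]
 [-0.0582  0.0434]
 [-0.0578  0.0096]]
dooredge [[ 0.0773 -0.1185]
 [-0.0808 -0.1194]]
wall [[ 0.0741 -0.137 ]
 [-0.0714 -0.1373]]
dots med [[-0.0004 -0.0829]
 [-0.0265 -0.0835]]
dot short [[-0.0056 -0.0017]]
```

```bash
cat >> h.py <<'E'
O=np.array([.647,-.180]);A=.010
def cw(x,y,z):
    c,s=np.cos(A),np.sin(A); return [O[0]+c*x-s*y,O[1]+s*x+c*y,z]
def tc(X):
    c,s=np.cos(A),np.sin(A); return (np.atleast_2d(X)[:,:2]-O)@np.array([[c,-s],[s,c]])
def st(l): print(l,"t",round(bot.current_clock(),2),"case",tc(bot.current_eef_pos())[0].round(4),"z",round(bot.current_eef_pos()[2],4),"F",np.round(bot.current_contact_force(),1),"g",round(bot.current_gripper_width(),3))
E
python3 - <<'E'
from h import *
bot.command_gripper(.55,40)
bot.reach(cw(0,.0264,.15),Q(A)); st("above")
print(bot.move_l(cw(0,.0264,.076),vel=.15,stop_force=15)); st("down")
bot.command_gripper(0.0,40); st("grip")
print(bot.move_l(cw(0,.2885,.076),vel=.2,stop_force=25)); st("open")
bot.command_gripper(.5); st("rel")
bot.move_l(cw(0,.2865,.16),vel=.2)
bot.reach(cw(0.0,.05,.30),Q(A)); st("look")
shot("wrist","pics/d.png"); zoom("pics/d.png",0,0,512,384,1.5,"pics/d2.png")
E
```

```text
above t 3.55 case [0.0008 0.0261] z 0.1513 F [ 0.2 -0.1  0.4] g 0.548
False
down t 4.19 case [0.0008 0.0262] z 0.0774 F [-0.6 -0.3  0.1] g 0.551
grip t 4.58 case [0.0005 0.0262] z 0.0773 F [-0.8  0.5  6.6] g 0.156
True
open t 5.83 case [0.0007 0.2855] z 0.0773 F [-1.3 -5.4  5.3] g 0.158
rel t 6.22 case [2.00e-04 2.86e-01] z 0.0763 F [-0.1 -0.5  0.5] g 0.502
look t 7.86 case [-0.0001  0.0511] z 0.2987 F [ 0.4 -0.1 -0.2] g 0.501
```

View pics/d2.png

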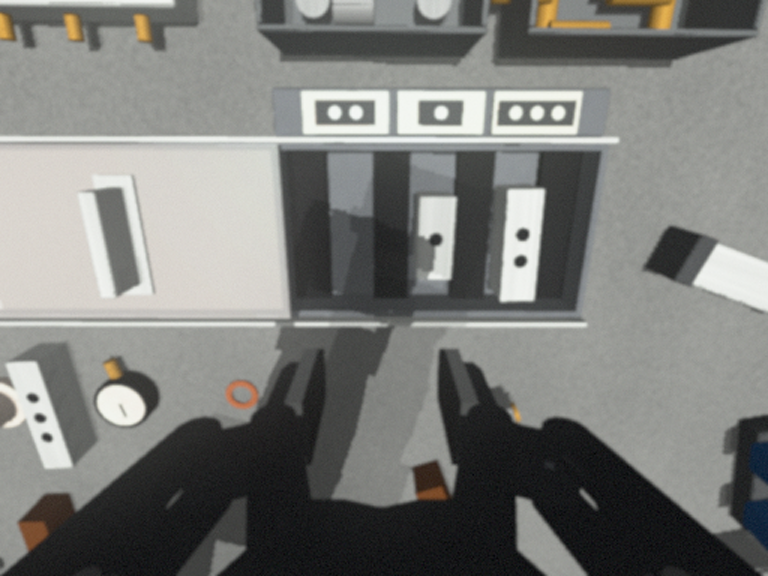

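```bash
python3 - <<'E'
from h import *
P=pose("pics/d.png")
w=lambda l,z:tc(ray(np.array(l)/1.5,z,"wrist",P)).round(4)
print("labels",w([(345,113),(441,113),(537,113)],.051))
print("rail ends",w([(618,140),(587,324)],.069))
zoom("pics/d.png",310,95,400,205,5.4,"pics/d4.png")
zoom("pics/d.png",180,90,320,215,5,"pics/d3.png")
print("dots",w([(522.5,235),(520.5,261.5)],.052), w([(436,239.5)],.052))
print("long dots",ray(np.array([(33,398),(40,418),(47,437)])/1.5,.046,"wrist",P).round(4))
E
```

```text
labels [[ 0.1057  0.0819]
 [ 0.1057 -0.0011]
 [ 0.1057 -0.084 ]]
rail ends [[ 0.0836 -0.1483]
 [-0.085  -0.1488]]
dots [[-0.0011 -0.0827]
 [-0.027  -0.0836]] [[-0.0055 -0.0014]]
long dots [[0.4579 0.251  0.046 ]
 [0.4319 0.2498 0.046 ]
 [0.4063 0.2482 0.046 ]]
```

View pics/d3.png

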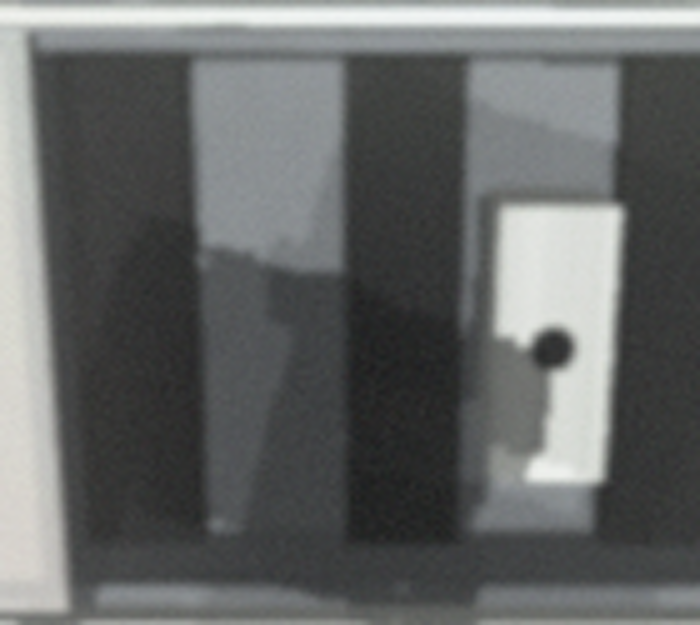

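View pics/d4.png

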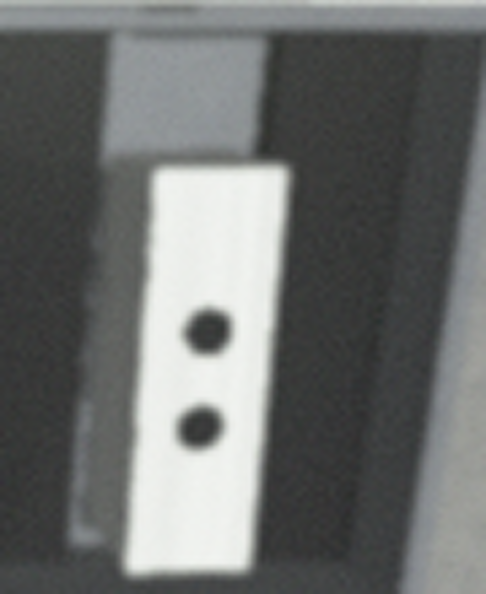

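```bash
python3 - <<'E'
from h import *
P=pose("pics/d.png")
w=lambda l,z,k,o:tc(ray(np.array(l)/k+o,z,"wrist",P)).round(4)
print("floor med far",w([(192,60),(345,60),(207,535),(345,540)],.006,5,[180,90]))
print("rib top right edge",w([(345,60),(345,540)],.020,5,[180,90]))
print("rib top left edge ",w([(190,60),(204,540)],.020,5,[180,90]))
print("medium top",w([(153,165),(290,163),(123,575),(252,570)],.052,5.4,[310,95]))
E
```

```text
floor med far [[ 0.0715  0.1038]
 [ 0.0715  0.0583]
 [-0.0792  0.1049]
 [-0.0809  0.059 ]]
rib top right edge [[ 0.0719  0.058 ]
 [-0.0757  0.0588]]
rib top left edge  [[ 0.0719  0.1026]
 [-0.0757  0.1041]]
medium top [[ 0.042  -0.0644]
 [ 0.0425 -0.0989]
 [-0.0691 -0.0669]
 [-0.0676 -0.1023]]
```

```bash
python3 - <<'E'
from h import *
bot.command_gripper(.6,60)
bot.reach(cw(-.0132,-.0832,.12),Q(A+.026)); st("above")
print(bot.move_l(cw(-.0132,-.0832,.022),vel=.12,stop_force=15)); st("down")
bot.command_gripper(0.0,70); st("grip")
bot.move_l(cw(-.0132,-.0832,.06),vel=.12); st("up")
bot.move_l(cw(-.0132,-.0832,.135),vel=.2); st("up")
shot("wrist","pics/e.png")
E
```

```text
above t 9.06 case [-0.0124 -0.0829] z 0.1213 F [-0.3  0.9  0.5] g 0.6
False
down t 10.03 case [-0.0128 -0.0834] z 0.0228 F [-0.2  0.5  1. ] g 0.602
grip t 10.32 case [-0.0127 -0.0834] z 0.0232 F [-1.   2.1  5.9] g 0.386
up t 10.78 case [-0.0134 -0.0831] z 0.0599 F [-0.4  0.4 -5.4] g 0.386
up t 11.31 case [-0.0137 -0.0829] z 0.1337 F [-0.6  1.  -4.8] g 0.383
```

View pics/e.png

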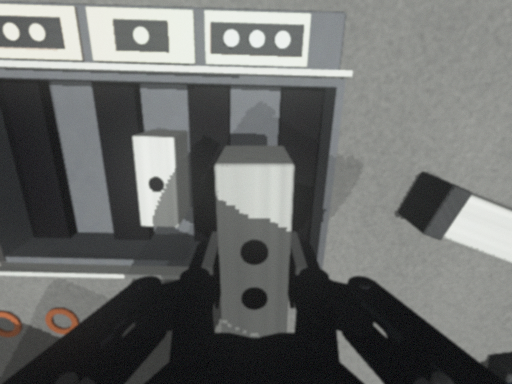

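```bash
python3 - <<'E'
from h import *
x,y=-.003,.0817
bot.move_l(cw(x,y,.135),Q(A-.002),vel=.2) if False else bot.reach(cw(x,y,.135),Q(A-.002)); st("over")
bot.move_l(cw(x,y,.045),vel=.15); st("low")
print(bot.move_l(cw(x,y,.0195),vel=.05,stop_force=12)); st("down")
bot.command_gripper(.6); st("rel")
bot.move_l(cw(x,y,.10),vel=.2)
bot.reach(cw(-.01,0,.30),Q(A)); st("look")
shot("wrist","pics/f.png"); zoom("pics/f.png",0,0,512,384,1.5,"pics/f2.png")
E
```

```text
over t 12.06 case [-0.0032  0.0823] z 0.1341 F [ 1.  -0.5 -4. ] g 0.387
low t 12.81 case [-0.0026  0.0812] z 0.0456 F [-0.6  0.2 -3.9] g 0.386
True
down t 13.27 case [-0.003   0.0818] z 0.0229 F [-0.9 -0.3  2.9] g 0.387
rel t 13.58 case [-0.0035  0.0819] z 0.0224 F [-0.2 -0.1 -0.1] g 0.6
look t 14.98 case [-0.0104  0.0005] z 0.2977 F [-0.6  0.2 -0.3] g 0.603
```

View pics/f2.png

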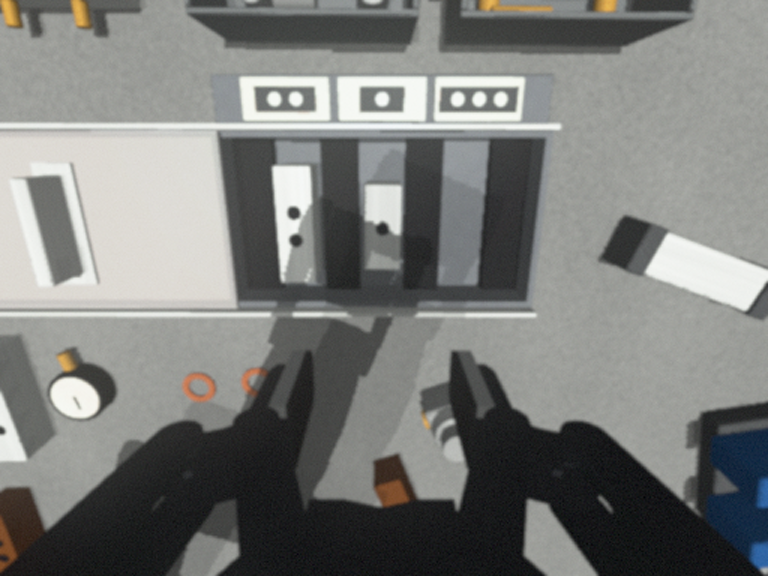

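```bash
python3 - <<'E'
from h import *
P=pose("pics/f.png")
w=lambda l,z:tc(ray(np.array(l)/1.5,z,"wrist",P)).round(4)
print("labels",w([(285,99),(381,99),(479,99)],.051))
print("dots med",w([(294,213),(296,240.5)],.052))
print("rail ends",w([(561,127),(536,315)],.069))
zoom("pics/f.png",275,75,375,215,4.2,"pics/f3.png")
E
```

```text
labels [[ 0.1062  0.0822]
 [ 0.1062  0.0002]
 [ 0.1061 -0.0834]]
dots med [[ 0.0091  0.0807]
 [-0.0169  0.0806]]
rail ends [[ 0.0832 -0.1491]
 [-0.0858 -0.1484]]
```

View pics/f3.png

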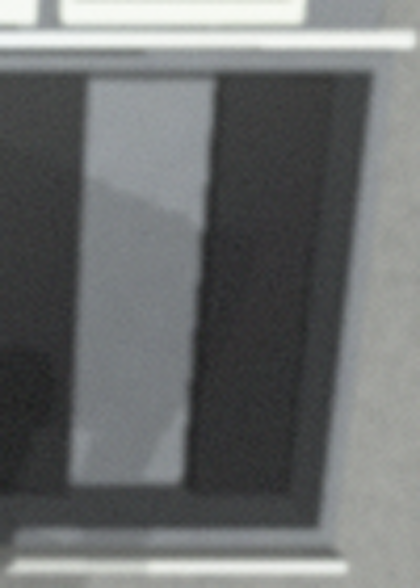

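```bash
python3 - <<'E'
from h import *
# look at long block from above; block at ~(.432,.250), tool x along block, camera offset away
t=bot.current_clock()
for th in (0.06,0.06+np.pi,0.06-np.pi):
    for z in (.27,.13,.02): print(th,z,bot.solve_ik([.432,.250,z],Q(th)))
E
```

```text
0.06 0.27 [ 3.92195091e-01  2.69590866e-01  1.80779963e+00 -4.44089210e-16
  1.06420216e+00  1.90299142e+00]
0.06 0.13 [ 3.92195091e-01  4.54957249e-01  1.97167830e+00 -4.44089210e-16
  7.14957103e-01  1.90299142e+00]
0.06 0.02 [ 3.92195091e-01  6.49411204e-01  2.04232590e+00 -4.44089210e-16
  4.49855549e-01  1.90299142e+00]
3.201592653589793 0.27 [ 3.92195091e-01  2.69590866e-01  1.80779963e+00 -4.44089210e-16
  1.06420216e+00 -1.23860124e+00]
3.201592653589793 0.13 [ 3.92195091e-01  4.54957249e-01  1.97167830e+00 -4.44089210e-16
  7.14957103e-01 -1.23860124e+00]
3.201592653589793 0.02 [ 3.92195091e-01  6.49411204e-01  2.04232590e+00 -4.44089210e-16
  4.49855549e-01 -1.23860124e+00]
-3.081592653589793 0.27 [ 3.92195091e-01  2.69590866e-01  1.80779963e+00 -4.44089210e-16
  1.06420216e+00 -1.23860124e+00]
-3.081592653589793 0.13 [ 3.92195091e-01  4.54957249e-01  1.97167830e+00 -4.44089210e-16
  7.14957103e-01 -1.23860124e+00]
-3.081592653589793 0.02 [ 3.92195091e-01  6.49411204e-01  2.04232590e+00 -4.44089210e-16
  4.49855549e-01 -1.23860124e+00]
```

```bash
python3 - <<'E'
from h import *
P=pose("pics/f.png")
print("floor long",tc(ray(np.array([(88,78),(215,78),(70,487),(185,487)])/4.2+[275,75],.006,"wrist",P)).round(4))
bot.reach([.435,.25,.26],Q(.06)); st("look")
shot("wrist","pics/g.png"); zoom("pics/g.png",0,0,512,384,1.5,"pics/g2.png")
E
```

```text
floor long [[ 0.0728 -0.0614]
 [ 0.0728 -0.1058]
 [-0.0788 -0.0616]
 [-0.0787 -0.1066]]
look t 16.77 case [-0.207   0.4317] z 0.26 F [-0.5 -0.   0.3] g 0.599
```

View pics/g2.png

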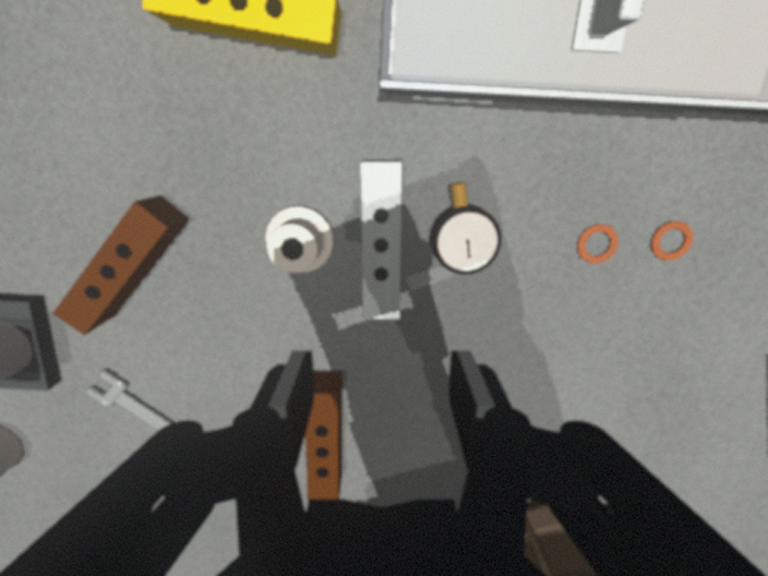

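```bash
python3 - <<'E'
from h import *
P=pose("pics/g.png")
w=lambda l,z:ray(np.array(l)/1.5,z,"wrist",P).round(4)
print(w([(381,215),(381,245),(381,274)],.046))
c=w([(361,161),(402,161),(363,318),(400,318)],.046);print(c,c.mean(0),np.linalg.norm(c[0]-c[2]),np.linalg.norm(c[0]-c[1]))
print("guide",w([(298,240)],.008),"gauge",w([(465,239)],.027))
E
```

```text
[[0.4592 0.2503 0.046 ]
 [0.4331 0.2488 0.046 ]
 [0.4067 0.2472 0.046 ]]
[[0.5024 0.2693 0.046 ]
 [0.5043 0.2358 0.046 ]
 [0.3633 0.2613 0.046 ]
 [0.3653 0.2272 0.046 ]] [0.433825 0.2484   0.046   ] 0.13932986040328896 0.033553837336435875
guide [[0.4243 0.3281 0.008 ]] gauge [[0.4388 0.1723 0.027 ]]
```

```bash
python3 - <<'E'
from h import *
bot.command_gripper(.53,80)
bot.reach([.4333,.2486,.10],Q(.058)); print(bot.current_eef_pos())
print(bot.move_l([.4333,.2486,.0165],vel=.1,stop_force=12)); st("down"); print(bot.current_eef_pos())
bot.command_gripper(0.0,80); st("grip")
bot.move_l([.4333,.2486,.05],vel=.1); st("up")
bot.move_l([.4333,.2486,.20],vel=.2); st("up")
shot("wrist","pics/i.png")
E
```

```text
[0.43400899 0.24884275 0.10077009]
False
down t 18.73 case [-0.2091  0.4309] z 0.017 F [-0.4 -0.4 -0.3] g 0.528
[0.43361209 0.24875296 0.01704619]
grip t 18.98 case [-0.209  0.431] z 0.0175 F [-0.6 -0.1  6.4] g 0.382
up t 19.47 case [-0.2095  0.4307] z 0.05 F [ 0.6 -0.2 -5. ] g 0.385
up t 20.37 case [-0.2099  0.4305] z 0.1988 F [-0.5  0.2 -5.6] g 0.381
```

View pics/i.png

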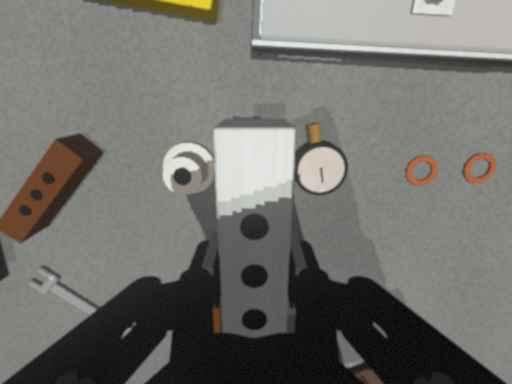

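```bash
python3 - <<'E'
from h import *
P=pose("pics/i.png")
X=ray([(254,227),(254.3,275),(254.5,319)],P[0][2]+.029,"wrist",P)
print((Rot.from_quat(P[1]).inv().apply(X-P[0])).round(4))
x,y=-.0027,-.0835
bot.reach(cw(x,y,.16),Q(A-.002)); st("over")
bot.move_l(cw(x,y,.05),vel=.15); st("low")
print(bot.move_l(cw(x,y,.0275),vel=.05,stop_force=12)); st("pre")
shot("wrist","pics/j.png")
E
```

```text
[[ 0.0258  0.0007 -0.029 ]
 [ 0.0003  0.0009 -0.029 ]
 [-0.0261  0.001  -0.029 ]]
over t 22.42 case [-0.0024 -0.0823] z 0.1603 F [-1.   0.1 -5.2] g 0.381
low t 23.3 case [-0.0021 -0.0837] z 0.051 F [ 0.1  0.2 -4.1] g 0.381
False
pre t 23.9 case [-0.0027 -0.0835] z 0.0273 F [-0.  -0.8 -4. ] g 0.387
```

View pics/j.png

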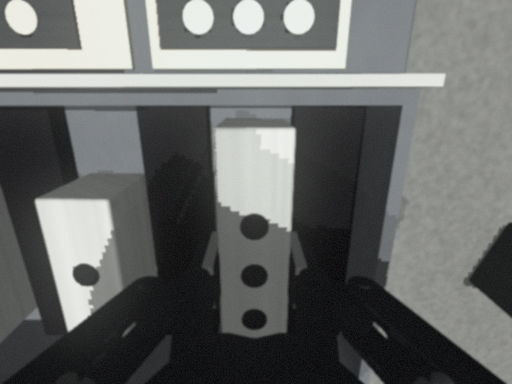

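```bash
python3 - <<'E'
from h import *
x,y=-.0027,-.0835
print(bot.move_l(cw(x,y,.0195),vel=.04,stop_force=10)); st("down")
bot.command_gripper(.55); st("rel")
bot.move_l(cw(x,y,.12),vel=.2)
bot.reach(cw(-.01,0.05,.30),Q(A)); st("look")
shot("wrist","pics/k.png"); zoom("pics/k.png",0,0,512,384,1.5,"pics/k2.png")
E
```

```text
True
down t 24.18 case [-0.002  -0.0842] z 0.0234 F [-2.6  0.1  5.8] g 0.387
rel t 24.47 case [-0.0026 -0.0836] z 0.022 F [-0.2 -0.6  0. ] g 0.546
look t 26.01 case [-0.0103  0.0494] z 0.298 F [-0.  -0.6 -0.5] g 0.55
```

View pics/k2.png

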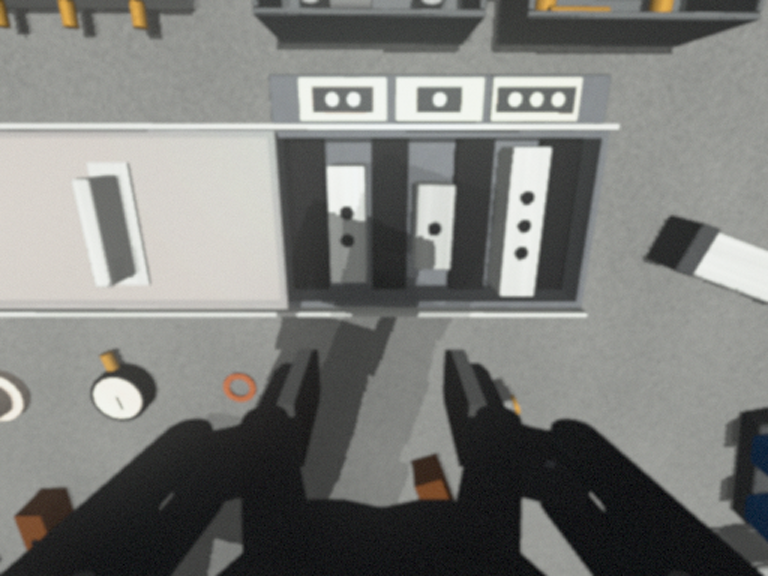

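```bash
python3 - <<'E'
from h import *
P=pose("pics/k.png")
w=lambda l,z:tc(ray(np.array(l)/1.5,z,"wrist",P)).round(4)
print("long",w([(527,198),(524,226),(521,253)],.052),"top",w([(513,147),(552,147),(499,296),(535,296)],.052))
print("med",w([(346,213),(347.5,240)],.052),"short",w([(434.5,229)],.052),"fin",w([(89,177),(104,285)],.105))
bot.command_gripper(.5,40)
bot.reach(cw(0,.285,.16),Q(A)); st("above")
print(bot.move_l(cw(0,.285,.076),vel=.15,stop_force=15)); st("down")
bot.command_gripper(0.0,40); st("grip")
print(bot.move_l(cw(0,.02,.076),vel=.2,stop_force=30)); st("mid")
print(bot.move_l(cw(0,-.006,.076),vel=.05,stop_force=20)); st("shut")
bot.command_gripper(.5); st("rel")
bot.move_l(cw(0,bot and tc(bot.current_eef_pos())[0][1],.16),vel=.2)
bot.reach(cw(-.01,0.1,.30),Q(A)); st("look")
shot("wrist","pics/l.png"); zoom("pics/l.png",0,0,512,384,1.5,"pics/l2.png")
E
```

```text
long [[ 0.0229 -0.0846]
 [-0.003  -0.0847]
 [-0.029  -0.0847]] top [[ 0.0673 -0.0674]
 [ 0.0673 -0.1017]
 [-0.0728 -0.0676]
 [-0.0728 -0.1032]]
med [[ 0.0092  0.0814]
 [-0.0163  0.0807]] short [[-0.0058 -0.0012]] fin [[ 0.0459  0.2764]
 [-0.0431  0.2836]]
above t 27.34 case [0.0006 0.2841] z 0.1608 F [1.1 0.4 1.1] g 0.5
False
down t 28.05 case [0.0006 0.2846] z 0.0769 F [ 0.4 -0.6  0.6] g 0.496
grip t 28.42 case [0.0005 0.285 ] z 0.0772 F [-0.9  0.3  6. ] g 0.155
False
mid t 29.89 case [0.0002 0.0194] z 0.0772 F [-2.8 -2.5  7.4] g 0.158
True
shut t 30.34 case [0.0002 0.0004] z 0.0773 F [0.  4.9 6.3] g 0.156
rel t 30.73 case [-0.0004 -0.    ] z 0.0761 F [ 0.8 -0.   0.6] g 0.497
look t 32.02 case [-0.0103  0.0996] z 0.2979 F [-0.1 -0.7 -0.1] g 0.498
```

View pics/l2.png

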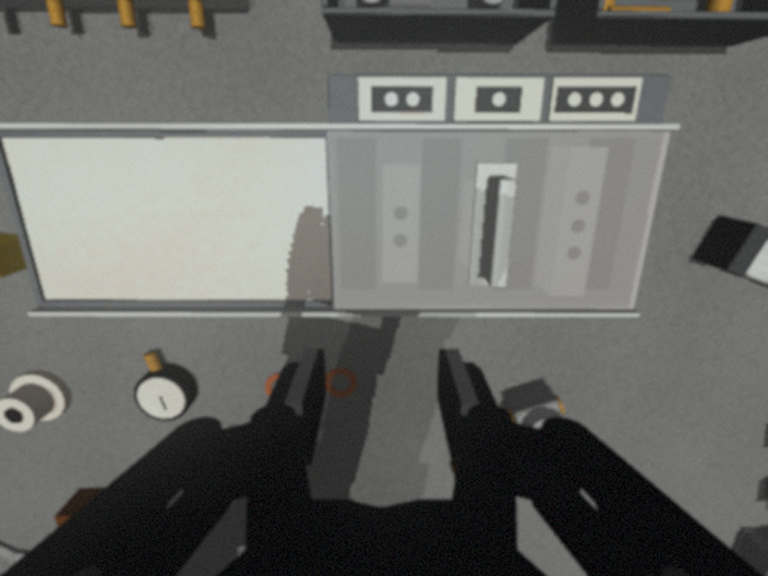

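```bash
python3 - <<'E'
from h import *
P=pose("pics/l.png")
w=lambda l,z:tc(ray(np.array(l)/1.5,z,"wrist",P)).round(4)
print("fin",w([(489,178),(516,178)],.105),"long",w([(577.5,225.5)],.052),"med",w([(400.5,226.5)],.052))
bot.job_done()
E
```

```text
fin [[ 0.045  0.015]
 [ 0.045 -0.006]] long [[-0.0025 -0.0845]] med [[-0.0034  0.0808]]
the job is handed in; nothing more can be done
```

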